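# Square the millstone to its bar and latch it

## Robot

A 7-joint arm with a two-finger parallel gripper is mounted at the origin on the work surface. World frame = base frame: x ahead of the robot, y to its left, z up, the work surface at z = 0. Lengths are in mm, angles in rad, forces in N, time in s.
With the tool pointing down it reaches from about 425 to 875 mm from the base axis. Payload 8.4 kg.
Tool frame: the origin (TCP) lies between the finger pads; the fingertips stand 17 mm ahead of it and the grasp point (between the pads) lies 2 mm behind it (arm.tcp_to_tips is the distance from the TCP to the fingertips, in mm); z points along the fingers, y is the line along which they close (so a half turn about z gives the same grasp; the last joint's range is limited). The gripper opens to 87 mm and grips with 3 to 60 N. Pads are 19 mm wide; open, the fingers measure 117 mm over their backs; the gripper's body (75 mm by 190 mm) begins 51 mm behind the grasp point.
Start: joints at [1.172, 0.333, 0.04, 1.465, -0.013, 1.343, -0.059], TCP at [191.942, -620.985, 239.546] pointing down, gripper open.
Joint ranges: [-2.58, 2.58], [-0.38, 2.09], [-1.3, 1.39], [0.25, 2.4], [-1.5, 4.64], [0.08, 2.09], [-2.65, 2.65]. Speed limits (rad/s): [2.22, 2.22, 2.79, 2.79, 3.14, 3.14, 3.14].

## Interface

Orientations are given as a rotation vector (axis times angle).
In Python, from rig import arm gives the robot as it stands.
- The arm moves only by the tool move_arm, never from a script. Its argument "motion" is a list of rows, each a list of 7 numbers: the turn, a rotation vector about the tool's x, y, z in degrees, then the shift along the tool's x, y, z in mm, then the opening, from -1 (shut) to 1 (fully open). In form: [[ax, ay, az, x, y, z, jaw], ...]. A call has exactly 10 rows; each row shifts and turns the commanded pose from where the row before left it, along the tool's axes as they then stand; what a row does not reach is not made up. A row lasts 1/8 s, in which the tool goes at most 62.5 mm and 10.7 degrees, less where a joint would pass 70% of its speed; a pose out of reach is approached as far as the arm can. A call with a gripper value outside its range is refused whole. The fingers move at their own pace and stop on an object; "grip_force" is the grip in N (left out, the last holds). Time passes only in rows, so rows that do not move let the fingers close, or fill a call up. It gives the time, the measured TCP pose, the force, the opening and the grip force at its end, in the units of the state.
- arm.get_state(): the state, without advancing time (a new reading comes with each control period).
- arm.grab_frame(name): name is "side" or "top" or "wrist"; returns a dict with "image" (420x560x3 uint8, blue, green, red), "fx", "fy", "cx", "cy" (pixels), "R" (3x3) and "t" (3): a world point X has camera coordinates R X + t. Camera axes: x right, y down, z forward; pixel columns grow to the right and rows downward; lengths in mm; the calibration is good to about 2 mm. A picture is of the moment at which its call begins. There is no depth.
- arm.job_done(): hands the job in; it is judged then, once.
The state is a dict: "time": time; "joint_positions": joint angles; "joint_vel": joint speeds; "effort": joint torques, N m; "tcp_pos": TCP position; "ee_rot": TCP orientation; "force": force on the tool from outside, world axes, zero at the start; "moment": the same for the moment, N m; "grip_width": opening from 0.0 (shut) to 1.0 (fully open); "grasp_force": force on a finger pad.
Only numpy, scipy, OpenCV 4.12 (cv2) and the standard library are available. Lean on these libraries where they do the work, as an engineer would, in place of code of your own. Each camera call takes 0.05 s, during which the arm holds its last target. There are 200 camera calls.

## Task

The grain mill's stone lies loose and turned on its carrier. With the fingertips, gently turn it until its flat edge faces the straight bar and slide it home, so that the flat lies flush against the bar near the bar's middle; only then swing the latch fully round behind the stone. The stone is brittle: keep the touch light, and do not disturb the other things.

Things in the scene. Friction and masses are not known exactly. Their poses are not given: they have to be found in the camera images.
- stone: Grey millstone, a loose flat disc 110 mm across, 16 mm thick, about 0.33 kg, too wide to grasp, with one straight cut (the flat: 69 mm long, 43 mm from the centre); top plain, its eye and furrows only marks. Origin: centre of the round, on the underside; z up, x points squarely to the flat. It starts 0.5 to 1.5 rad counter-clockwise from home. Brittle: over 25 N from fingers or bar chips it.
- flat_mid (a point): Middle of the stone's flat, at its lower edge (on the stone's x axis, 43 mm from its origin). The stone slides on the carrier with friction about 0.12; fingertips grip its top much better: pressed down with 5 to 10 N they carry it along, two fingertips spread 45 to 80 mm turn it too, and they slip harmlessly once the bar stops it.
- carrier: Dark steel plate fixed to the table, 220 x 200 mm, 16 mm thick. Origin on its underside; it reaches from x = -120 to +100 mm and y = -100 to +100 mm in its own frame. x points from the open end to the bar. Stone, bar and latch are on its top (z = 16 mm).
- bar_face (a point): Middle of the lower edge of the bar's face that looks to the stone; axes parallel to the carrier's, at carrier x = 75, y = 0, z = 16 mm. The bar, a fixed bright aluminium strip 150 mm long along y, 16 mm thick, 12 mm high, lies on the +x side of this face. With the stone home, flat_mid is at this face and the stone's x is parallel to the carrier's.
- latch (a joint): Angle of the steel latch arm about a vertical pivot at carrier x = -32, y = 85 mm. 0: open, arm points to carrier -x; grows counter-clockwise (from above) to 1.57, closed against its stop, arm to carrier -y, about 3 mm behind the stone (a stone not home is in its way). Stiff hinge (0.08 N m), stays where left; starts at 0 to 0.35.
- latch_peg (a point): Top of the black peg by which the latch is pushed: a round upright peg 12 mm across, 65 mm from the pivot along the arm, its top 53 mm above the table. The arm is 12 mm wide, 75 mm long, from 3 to 13 mm above the carrier's top.
- nut: Bystander: brass ring nut, 28 mm across, 12 mm high, on the carrier's open corner (origin: centre of underside).
- brush: Bystander: hand brush 170 mm long lying beside the carrier, parallel to it.
- spice: Bystander: small amber jar with black cap, 42 mm across, 78 mm high, standing beside the carrier.
- can: Bystander: steel can, 74 mm across, 110 mm high.
- mug: Bystander: blue mug, 80 mm across, 90 mm high.
- jar: Bystander: glass jar, 86 mm across, 140 mm high.
- carton: Bystander: cardboard carton 60 x 90 x 120 mm high.
- bar: The aluminium alignment bar itself (see bar_face, which is its origin; same axes).
Things that resemble listed ones, but are neither listed nor needed, are in the scene too. Of the things like the stone, leave any that is blue; of the rest the larger one is meant.

How it is judged (in metres and radians):
On the way, in this order (a step that is already met when the one before it is completed fails the run):
1. the stone's flat lies against the bar, while the latch is still open (x of flat_mid in the frame of bar_face above -0.0015 m and z of flat_mid in the frame of bar_face between -0.002 and 0.002 m and y of flat_mid in the frame of bar_face between -0.025 and 0.025 m and angle between the x axis of stone and the x axis of carrier, either way round below 0.03 rad and value of joint latch below 0.8 rad), for 0.2 s.
2. the latch is swung fully behind the stone (value of joint latch above 1.47 rad), for 0.2 s.
At the end, for the whole second after the job is handed in: The stone lies flat and still on the carrier, the middle of its flat within 1.5 mm of the bar's face and within 25 mm of the bar's middle, the flat parallel to the bar within 0.03 rad, and the latch is closed to at least 1.47 rad (x of flat_mid in the frame of bar_face above -0.0015 m and z of flat_mid in the frame of bar_face between -0.002 and 0.002 m and y of flat_mid in the frame of bar_face between -0.025 and 0.025 m and angle between the x axis of stone and the x axis of carrier, either way round below 0.03 rad and value of joint latch above 1.47 rad and linear speed of stone below 0.01 m/s and angular speed of stone below 0.1 rad/s); the robot touches nothing.
It fails at once if the fingers press the stone with more than 25 N (contact force between the fingers and stone above 25 N).
It fails at once if the stone is pressed against the bar with more than 25 N (contact force between stone and bar above 25 N).
It fails at once if a bystander is moved by more than 20 mm (distance of any of nut, brush, spice, can, mug, jar, carton from where it was at the start of the episode above 0.02 m).
It also fails if it takes over 70 s, if anything falls off the work surface, if the arm or the gripper's body presses on something with over 40 N, if the wrist force passes 120 N, or if a joint passes its speed limit or range.

## Working session

There is one attempt and no reset: what is moved stays moved. The work goes in short steps, Python scripts to look and compute and a tool call to move; the robot and the scene stay as the last step left them, time stands still between calls to the robot, and variables do not carry over. Pictures are saved under pics/ and viewed, at most 10 in all, crops included, and the job is handed in when it is done.

Besides the shell and the picture viewer there is one more tool, called after "Emit:" by a JSON object that holds its "op" and its "data". move_arm: Moves the arm, as the interface text tells. Its arguments: {"type":"object","properties":{"motion":{"type":"array","items":{"type":"array","items":{"type":"number"}}},"grip_force":{"type":"number"}},"required":["motion"]}

```bash
mkdir -p pics; ls
python3 - <<'E'
from rig import arm
import cv2,numpy as np
for n in("top","side"):
    f=arm.grab_frame(n); cv2.imwrite(f"pics/{n}0.png",f["image"])
    np.savez(f"pics/{n}0.npz",**f)
    print(n,f["fx"],f["cx"],f["cy"],np.round(f["R"],3).tolist(),np.round(f["t"],1).tolist())
s=arm.get_state();print(s["tcp_pos"],s["ee_rot"],s["time"],s["force"])
E
```

```text
pics
top 539.473864101908 282.75463306441634 211.10180437597128 [[-0.009, -1.0, -0.004], [-0.975, 0.009, -0.223], [0.223, 0.001, -0.975]] [9.5, 572.5, 1394.7]
side 392.4907729695168 276.54821242176735 200.92986267354644 [[-0.839, -0.543, -0.019], [-0.345, 0.561, -0.753], [0.42, -0.625, -0.658]] [470.4, 255.2, 693.5]
[ 191.83854118 -620.61403035  238.73130796] [-3.10490595e+00 -4.68984220e-01  5.21299126e-04] 0.1 [-0.73215557  0.21498062 -0.05731297]
```

View pics/top0.png

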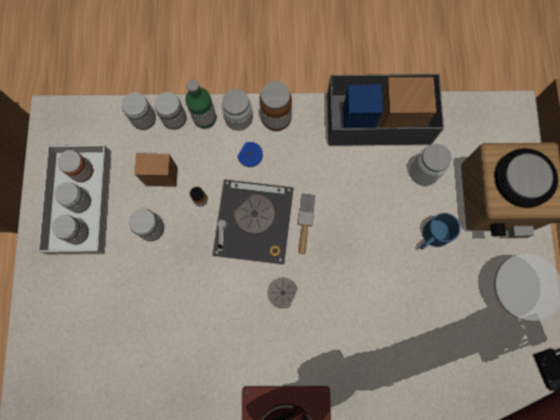

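View pics/side0.png

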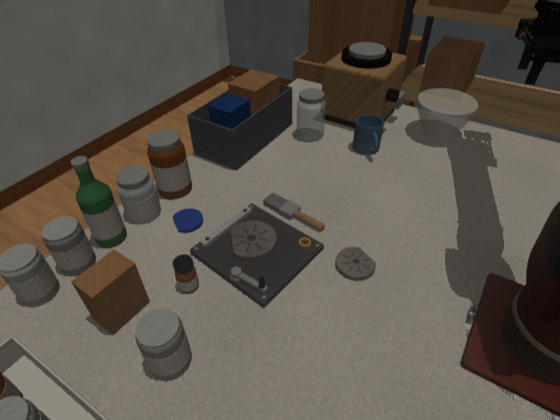

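```bash
cat > h.py <<'E'
import cv2,numpy as np
from scipy.spatial.transform import Rotation as Ro
def ray(f,px,z):
    """world points on plane z for pixel list"""
    px=np.atleast_2d(np.asarray(px,float))
    d=np.c_[(px[:,0]-f["cx"])/f["fx"],(px[:,1]-f["cy"])/f["fy"],np.ones(len(px))]@f["R"]
    c=-f["R"].T@f["t"]
    return c+d*((z-c[2])/d[:,2])[:,None]
def proj(f,X):
    p=np.atleast_2d(X)@np.asarray(f["R"]).T+f["t"]
    return np.c_[p[:,0]/p[:,2]*f["fx"]+f["cx"],p[:,1]/p[:,2]*f["fy"]+f["cy"]]
E
python3 - <<'E'
from h import *
f=dict(np.load("pics/top0.npz"))
c=f["image"][165:275,195:325]; cv2.imwrite("pics/c0.png",cv2.resize(c,None,fx=5,fy=5,interpolation=cv2.INTER_CUBIC))
print(ray(f,[[230,181],[293,186],[287,262],[214,258]],16).round(),ray(f,[255,214],32).round(),ray(f,[221,225],53).round())
E
```

```text
[[673. 153.  16.]
 [656. -25.  16.]
 [441.  -6.  16.]
 [454. 194.  16.]] [[573.  81.  32.]] [[538. 172.  53.]]
```

View pics/c0.png

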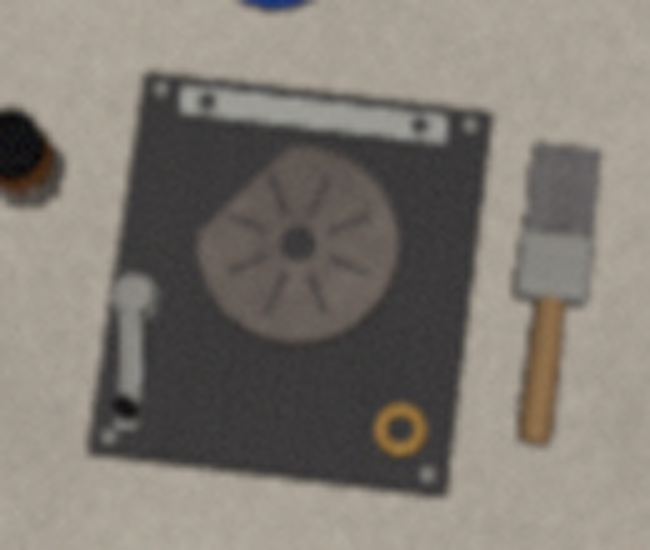

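Candidates: grey disc on the carrier (255,214), blue disc (250,154), and a smaller grey disc on the table (282,292). I take the carrier one: it is the larger of the two grey ones, and the crop shows its flat facing up-left, about 50° counter-clockwise from the bar. The bar is at the top, the latch at left with its peg at (221,247), and the nut at lower right.

Next I go above it for a wrist view.

Emit:
{"op": "move_arm", "data": {"motion": [[0, 0, 0, 30, -29, -8, 1], [0, 0, 0, 30, -29, -8, 1], [0, 0, 0, 30, -29, -8, 1], [0, 0, 0, 30, -29, -8, 1], [0, 0, 0, 30, -29, -8, 1], [0, 0, 0, 30, -29, -8, 1], [0, 0, 0, 30, -29, -8, 1], [0, 0, 0, 30, -29, -8, 1], [0, 0, 0, 30, -29, -8, 1], [0, 0, 0, 30, -29, -8, 1]]}}

```text
time: 1.35
tcp_pos: [393.2, -254.0, 319.6]
ee_rot: [-3.106, -0.469, 0.001]
force: [0.9, 0.2, -0.3]
grip_width: 1.002
grasp_force: 0.0
```

Emit:
{"op": "move_arm", "data": {"motion": [[0, 0, 0, 30, -29, 0, 1], [0, 0, 0, 30, -29, 0, 1], [0, 0, 0, 30, -29, 0, 1], [0, 0, 0, 30, -29, 0, 1], [0, 0, 0, 30, -29, 0, 1], [0, 0, 0, 30, -29, 0, 1], [0, 0, 0, 30, -29, 0, 1], [0, 0, 0, 30, -29, 0, 1], [0, 0, 0, 30, -29, 0, 1], [0, 0, 0, 0, 0, 0, 1]]}}

```text
time: 2.6
tcp_pos: [573.9, 77.4, 318.8]
ee_rot: [-3.103, -0.477, 0.002]
force: [-0.0, 0.3, -0.4]
grip_width: 1.001
grasp_force: 0.0
```

Emit:
{"op": "move_arm", "data": {"motion": [[0, 0, -8, 0, 0, 0, 0.3], [0, 0, -8, 0, 0, 0, 0.3], [0, 0, -8, 0, 0, 0, 0.3], [0, 0, -8, 0, 0, 0, 0.3], [0, 0, -8, 0, 0, 0, 0.3], [0, 0, -8, 0, 0, 0, 0.3], [0, 0, -2, 0, 0, 0, 0.3], [0, 0, 0, 0, 0, 0, 0.3], [0, 0, 0, 0, 0, 0, 0.3], [0, 0, 0, 0, 0, 0, 0.3]]}}

```text
time: 3.85
tcp_pos: [573.8, 73.7, 319.6]
ee_rot: [2.618, 1.737, 0.0]
force: [0.3, 0.6, 0.3]
grip_width: 0.65
grasp_force: 0.0
```

```bash
cat >> h.py <<'E'
def shot(n,tag):
    from rig import arm
    f=arm.grab_frame(n); cv2.imwrite(f"pics/{tag}.png",f["image"]); np.savez(f"pics/{tag}.npz",**f); return f
def st():
    from rig import arm
    s=arm.get_state();R=Ro.from_rotvec(s["ee_rot"]).as_matrix()
    print("t",s["time"],"tcp",np.round(s["tcp_pos"],1),"yaw",np.degrees(np.arctan2(R[1,0],R[0,0])).round(2),"z",R[:,2].round(3),"F",np.round(s["force"],1),"w",round(s["grip_width"],3),"j",np.round(s["joint_positions"],2))
    return s,R
E
python3 - <<'E'
from h import *
st();f=shot("wrist","w1");print(f["fx"],f["R"].round(2).tolist(),(-f["R"].T@f["t"]).round(1))
E
```

```text
t 3.85 tcp [573.8  73.7 319.6] yaw 67.12 z [ 0. -0. -1.] F [0.3 0.6 0.3] w 0.65 j [ 0.43  0.23 -0.75  1.49  0.16  1.48 -0.73]
325.37635192911785 [[0.92, -0.39, 0.0], [-0.37, -0.88, 0.28], [-0.11, -0.26, -0.96]] [604.3 143.  464.9]
```

View pics/w1.png

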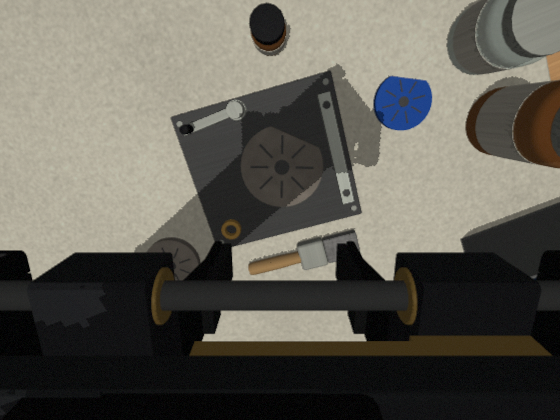

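The wrist view shows the stone at (282,167), the bar from (325,97) to (346,203), the latch peg at (187,128) and the nut at (231,230). Now I measure the carrier frame and the stone.

```bash
cat >> h.py <<'E'
def biggest(m,near):
    cs,_=cv2.findContours(m.astype(np.uint8),cv2.RETR_EXTERNAL,cv2.CHAIN_APPROX_NONE)
    cs=[c for c in cs if cv2.pointPolygonTest(c,tuple(map(float,near)),False)>=0]
    return max(cs,key=cv2.contourArea)[:,0] if cs else None
def fitstone(P):
    "circle + flat from world xy contour"
    m=np.ones(len(P),bool)
    for _ in range(30):
        A=np.c_[2*P[m],np.ones(m.sum())];s=np.linalg.lstsq(A,(P[m]**2).sum(1),rcond=None)[0]
        c=s[:2];r=np.sqrt(s[2]+c@c);d=np.linalg.norm(P-c,axis=1);m=abs(d-r)<2.0
    q=P[d<r-3.5];v,x,_,_=(k[0] for k in cv2.fitLine(q.astype(np.float32),cv2.DIST_L2,0,.01,.01)[:]) if False else cv2.fitLine(q.astype(np.float32),cv2.DIST_HUBER,0,.01,.01).ravel()
    n=np.array([-x,v]);off=n@(q.mean(0)-c)
    if off<0:n=-n;off=-off
    return c,r,np.degrees(np.arctan2(n[1],n[0])),off
E
python3 - <<'E'
from h import *
def an(tag,sp,bp,hp):
    f=dict(np.load(f"pics/{tag}.npz"));im=cv2.cvtColor(f["image"],cv2.COLOR_BGR2LAB).astype(int)
    print(tag,"stone",im[sp[1],sp[0]],"bar",im[bp[1],bp[0]],"plate",[im[p[1],p[0]] for p in hp])
    return f
an("top0",(262,205),(258,188),[(240,245),(283,205)])
an("w1",(265,165),(330,120),[(210,170),(230,195),(340,180)])
f=dict(np.load("pics/top0.npz"))
L=cv2.cvtColor(f["image"],cv2.COLOR_BGR2LAB)[...,0].astype(int)
print(L[214,225:285:1].tolist())
f=dict(np.load("pics/w1.npz"))
L=cv2.cvtColor(f["image"],cv2.COLOR_BGR2LAB).astype(int)
print(L[160,200:335:2,0].tolist(),L[160,200:335:2,2].tolist())
E
```

```text
top0 stone [ 98 131 132] bar [164 128 130] plate [array([ 59, 129, 127]), array([ 63, 128, 128])]
w1 stone [ 57 128 132] bar [109 125 132] plate [array([ 70, 129, 129]), array([ 38, 127, 129]), array([178, 125, 134])]
[65, 61, 62, 64, 65, 64, 61, 60, 67, 83, 102, 109, 107, 105, 103, 104, 105, 101, 106, 102, 101, 96, 94, 95, 93, 91, 75, 63, 65, 65, 63, 68, 71, 96, 101, 104, 103, 104, 107, 107, 108, 105, 103, 101, 102, 103, 104, 105, 101, 86, 68, 58, 63, 61, 64, 63, 64, 65, 66, 61]
[69, 71, 70, 70, 72, 69, 72, 69, 71, 65, 66, 65, 65, 67, 69, 68, 67, 40, 35, 34, 31, 64, 66, 69, 63, 63, 62, 61, 61, 62, 61, 63, 64, 61, 63, 63, 61, 60, 61, 54, 41, 42, 47, 62, 61, 60, 58, 58, 59, 61, 62, 61, 59, 58, 58, 63, 58, 55, 58, 58, 56, 49, 37, 34, 35, 37, 57, 105] [129, 130, 129, 129, 130, 129, 129, 129, 130, 128, 130, 129, 129, 128, 129, 129, 129, 128, 128, 130, 128, 132, 133, 133, 131, 131, 132, 131, 132, 132, 131, 131, 132, 133, 131, 132, 132, 131, 132, 130, 129, 129, 131, 131, 132, 132, 131, 131, 132, 131, 132, 132, 132, 131, 130, 132, 131, 131, 132, 131, 130, 132, 129, 128, 128, 128, 130, 132]
```

```bash
cat >> h.py <<'E'
def measure(f,show=True):
    "carrier yaw/bar point and stone pose from a top view"
    K=4
    g=cv2.cvtColor(f["image"],cv2.COLOR_BGR2LAB)[...,0]
    g=cv2.resize(g,None,fx=K,fy=K,interpolation=cv2.INTER_CUBIC)
    up=lambda p:np.array(p)*K+(K-1)/2; dn=lambda p:(np.asarray(p,float)-(K-1)/2)/K
    # bar: bright strip
    b=biggest((g>118),up((258,188))); 
    P=ray(f,dn(b),28)[:,:2]; (c,s,a)=cv2.minAreaRect(P.astype(np.float32)); bx=cv2.boxPoints((c,s,a))
    e=max((bx[1]-bx[0],bx[2]-bx[1]),key=np.linalg.norm); e=e/np.linalg.norm(e); e=e if e[1]>0 else -e
    X=np.array([e[1],-e[0]]); yaw=np.degrees(np.arctan2(X[1],X[0]))
    print("bar c",np.round(c,1),"size",np.round(s,1),"carrier yaw",yaw.round(2))
    return np.array(c),X,e,yaw,g,up,dn
E
python3 - <<'E'
from h import *
f=dict(np.load("pics/top0.npz"))
c,X,Y,yaw,g,up,dn=measure(f)
face=c-8*X
m=(g>82).astype(np.uint8); m=cv2.morphologyEx(m,cv2.MORPH_OPEN,np.ones((9,9)))
k=biggest(m,up((262,214)))
P=ray(f,dn(k),32)[:,:2]
o,r,th,off=fitstone(P)
print("stone",o.round(1),r,"flat dir",th,off,"turn needed",th-yaw)
O=face-75*X
print("carrier O",O.round(1),"stone in carrier",((o-O)@X).round(1),((o-O)@Y).round(1))
# peg: dark blob
p=ray(f,[195+125/5,165+405/5],53)[0,:2]-O; print("peg carrier",(p@X).round(1),(p@Y).round(1))
q=ray(f,[195+400/5,165+430/5],28)[0,:2]-O; print("nut carrier",(q@X).round(1),(q@Y).round(1))
f=dict(np.load("pics/w1.npz"))
for a,z in (((282,167),32),((187,128),53),((231,230),28),((331,97),28),((348,203),28),((327,72),16),((360,212),16),((213,246),16)):
    q=ray(f,a,z)[0,:2]; print("w",a,q.round(1),((q-O)@X).round(1),((q-O)@Y).round(1))
E
```

```text
bar c [640.7  35.7] size [1647.4 1208.4] carrier yaw -0.48
stone [692.6  36.9] 765.3204841044308 flat dir -83.73522 81.1111762821199 turn needed -83.25644
carrier O [557.7  36.4] stone in carrier 134.9 1.6
peg carrier -78.2 136.7
nut carrier -88.1 -10.8
w (282, 167) [575.4  80.7] 17.3 44.4
w (187, 128) [488.  173.6] -70.9 136.6
w (231, 230) [472.9  25.3] -84.8 -11.8
w (331, 97) [667.5 138.2] 108.9 102.7
w (348, 203) [640.1  -2. ] 82.7 -37.7
w (327, 72) [675.2 168.5] 116.4 133.1
w (360, 212) [652.4 -25.4] 95.2 -61.0
w (213, 246) [433.7   9.7] -123.8 -27.7
```

```bash
sed -i '/^def biggest/,/^def fitstone/{/^def fitstone/!d}' h.py
cat >> h.py <<'E'
def biggest(m,near):
    n,l=cv2.connectedComponents(m.astype(np.uint8)); k=l[int(near[1]),int(near[0])]; assert k
    return max(cv2.findContours((l==k).astype(np.uint8),cv2.RETR_EXTERNAL,cv2.CHAIN_APPROX_NONE)[0],key=cv2.contourArea)[:,0]
E
cat > m.py <<'E'
from h import *
import sys
def run(f,seed=(262,214),thr=82):
    c,X,Y,yaw,g,up,dn=measure(f)
    O=c-83*X
    m=((g>thr)&(g<130)).astype(np.uint8); m=cv2.morphologyEx(m,cv2.MORPH_OPEN,np.ones((9,9)))
    P=ray(f,dn(biggest(m,up(seed))),32)[:,:2]
    o,r,th,off=fitstone(P)
    T=lambda q:np.round([(q-O)@X,(q-O)@Y],1)
    print("stone",o.round(1),"r",r.round(1),"off",round(off,1),"dir",th.round(1),"turn",(th-yaw).round(1),"O",O.round(1),"in carrier",T(o))
    return O,X,Y,T
if __name__=="__main__":
    f=dict(np.load("pics/top0.npz")); O,X,Y,T=run(f)
    print("peg",T(ray(f,[220,246],53)[0,:2]),"nut",T(ray(f,[275,251],28)[0,:2]))
    f=dict(np.load("pics/w1.npz"))
    for a,z in (((282,167),32),((187,128),53),((231,230),28),((331,97),28),((348,203),28),((327,72),16),((360,212),16),((213,246),16)):
        q=ray(f,a,z)[0,:2]; print("w",a,q.round(1),T(q))
E
python3 m.py
```

```text
bar c [650.3  75.3] size [151.1  17.7] carrier yaw -7.41
stone [574.6  83.4] r 54.5 off 42.6 dir 43.1 turn 50.5 O [567.9  86. ] in carrier [ 7.  -1.7]
peg [-97.9  75.7] nut [-89.9 -71.8]
w (282, 167) [575.4  80.7] [ 8.1 -4.3]
w (187, 128) [488.  173.6] [-90.6  76.5]
w (231, 230) [472.9  25.3] [-86.5 -72.4]
w (331, 97) [667.5 138.2] [92.  64.6]
w (348, 203) [640.1  -2. ] [ 82.9 -78. ]
w (327, 72) [675.2 168.5] [95.7 95.6]
w (360, 212) [652.4 -25.4] [ 98.1 -99.6]
w (213, 246) [433.7   9.7] [-123.3  -93. ]
```

Emit:
{"op": "move_arm", "data": {"motion": [[0, 0, 8, 0, 0, 0, 0.3], [0, 0, 8, 0, 0, 0, 0.3], [0, 0, 8, 0, 0, 0, 0.3], [0, 0, 0, 6.5, -5.5, 40, 0.3], [0, 0, 0, 0, 0, 45, 0.3], [0, 0, 0, 0, 0, 45, 0.3], [0, 0, 0, 0, 0, 45, 0.3], [0, 0, 0, 0, 0, 40, 0.3], [0, 0, 0, 0, 0, 30, 0.3], [0, 0, 0, 0, 0, 10, 0.3]]}}

```text
time: 5.15
tcp_pos: [573.7, 82.0, 62.8]
ee_rot: [-2.92, -1.155, 0.004]
force: [-0.7, 0.2, 0.1]
grip_width: 0.651
grasp_force: 0.0
```

```bash
python3 -c "
from h import *
st()"
```

```text
t 5.15 tcp [573.7  82.   62.8] yaw 43.16 z [-0.003 -0.    -1.   ] F [-0.7  0.2  0.1] w 0.651 j [ 0.32  0.43 -0.65  1.8   0.3   1.01 -1.27]
```

Emit:
{"op": "move_arm", "data": {"motion": [[0, 0, 0, 0, 0, 4, 0.3], [0, 0, 0, 0, 0, 4, 0.3], [0, 0, 0, 0, 0, 2, 0.3], [0, 0, 0, 0, 0, 1, 0.3], [0, 0, 0, 0, 0, 0.5, 0.3], [0, 0, 0, 0, 0, 0.5, 0.3], [0, 0, 0, 0, 0, 0, 0.3], [0, 0, 0, 0, 0, 0, 0.3], [0, 0, 0, 0, 0, 0, 0.3], [0, 0, 0, 0, 0, 0, 0.3]]}}

```text
time: 6.4
tcp_pos: [574.8, 82.2, 52.6]
ee_rot: [-2.921, -1.156, -0.0]
force: [0.2, 1.0, 0.7]
grip_width: 0.65
grasp_force: 0.0
```

Emit:
{"op": "move_arm", "data": {"motion": [[0, 0, 0, 0, 0, 0.5, 0.3], [0, 0, 0, 0, 0, 0.5, 0.3], [0, 0, 0, 0, 0, 0.5, 0.3], [0, 0, 0, 0, 0, 0.5, 0.3], [0, 0, 0, 0, 0, 0.5, 0.3], [0, 0, 0, 0, 0, 0.5, 0.3], [0, 0, 0, 0, 0, 0, 0.3], [0, 0, 0, 0, 0, 0, 0.3], [0, 0, 0, 0, 0, 0, 0.3], [0, 0, 0, 0, 0, 0, 0.3]]}}

```text
time: 7.65
tcp_pos: [574.8, 82.2, 49.5]
ee_rot: [-2.921, -1.156, 0.0]
force: [0.2, -0.7, 0.3]
grip_width: 0.646
grasp_force: 0.1
```

Emit:
{"op": "move_arm", "data": {"motion": [[0, 0, 0, 0, 0, 0.25, 0.3], [0, 0, 0, 0, 0, 0.25, 0.3], [0, 0, 0, 0, 0, 0.25, 0.3], [0, 0, 0, 0, 0, 0.25, 0.3], [0, 0, 0, 0, 0, 0, 0.3], [0, 0, 0, 0, 0, 0, 0.3], [0, 0, 0, 0, 0, 0, 0.3], [0, 0, 0, 0, 0, 0, 0.3], [0, 0, 0, 0, 0, 0, 0.3], [0, 0, 0, 0, 0, 0, 0.3]]}}

```text
time: 8.9
tcp_pos: [575.6, 82.5, 49.5]
ee_rot: [2.921, 1.156, 0.003]
force: [-0.8, 0.3, 8.9]
grip_width: 0.651
grasp_force: 4.0
```

Emit:
{"op": "move_arm", "data": {"motion": [[0, 0, 3, 0, 0, 0, 0.3], [0, 0, 5, 0, 0, 0, 0.3], [0, 0, 5, 0, 0, 0, 0.3], [0, 0, 5, 0, 0, 0, 0.3], [0, 0, 4, 0, 0, 0, 0.3], [0, 0, 2, 0, 0, 0, 0.3], [0, 0, 1, 0, 0, 0, 0.3], [0, 0, 0, 0, 0, 0, 0.3], [0, 0, 0, 0, 0, 0, 0.3], [0, 0, 0, 0, 0, 0, 0.3]]}}

```text
time: 10.15
tcp_pos: [575.7, 82.5, 49.5]
ee_rot: [-3.102, -0.496, -0.003]
force: [0.2, 0.1, 7.2]
grip_width: 0.649
grasp_force: 3.5
```

```bash
python3 -c "
from h import *
st();f=shot('wrist','w2')
L=cv2.resize(f['image'][60:420],None,fx=1.4,fy=1.4);cv2.imwrite('pics/w2c.png',L)"
```

```text
t 10.15 tcp [575.7  82.5  49.5] yaw 18.18 z [ 0.002  0.    -1.   ] F [0.2 0.1 7.2] w 0.649 j [ 0.25  0.43 -0.56  1.81  0.27  0.98 -1.68]
```

View pics/w2c.png

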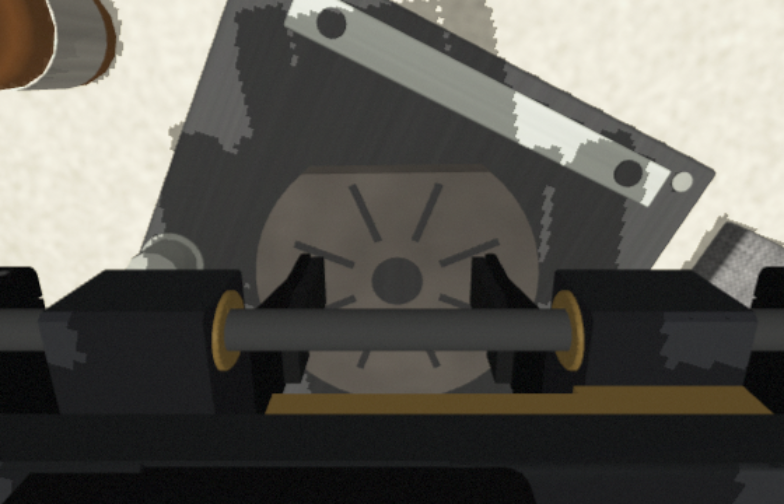

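The flat (300–490, 170 in the crop) is square to the tool, so the stone follows the fingertips. The bar still shows the remaining turn of about 25.5°, so I turn on.

Emit:
{"op": "move_arm", "data": {"motion": [[0, 0, 3, 0, 0, 0, 0.3], [0, 0, 5, 0, 0, 0, 0.3], [0, 0, 5, 0, 0, 0, 0.3], [0, 0, 5, 0, 0, 0, 0.3], [0, 0, 4, 0, 0, 0, 0.3], [0, 0, 2.5, 0, 0, 0, 0.3], [0, 0, 1, 0, 0, 0, 0.3], [0, 0, 0, 0, 0, 0, 0.3], [0, 0, 0, 0, 0, 0, 0.3], [0, 0, 0, 0, 0, 0, 0.3]]}}

```text
time: 11.45
tcp_pos: [575.7, 82.5, 49.5]
ee_rot: [-3.135, 0.201, -0.003]
force: [-0.4, 0.7, 7.6]
grip_width: 0.65
grasp_force: 3.5
```

```bash
cat > w.py <<'E'
from h import *
import sys
s,R=st();f=shot('wrist',sys.argv[1])
im=cv2.cvtColor(f['image'],cv2.COLOR_BGR2LAB).astype(int);L=im[...,0]
for c in range(200,365,20): print(c,L[60:190:2,c].tolist())
cv2.imwrite(f'pics/{sys.argv[1]}c.png',cv2.resize(f['image'][40:250,120:460],None,fx=2.3,fy=2.3))
E
python3 w.py w3
```

```text
t 11.45 tcp [575.7  82.5  49.5] yaw -7.32 z [ 0.002  0.    -1.   ] F [-0.4  0.7  7.6] w 0.65 j [ 0.18  0.41 -0.48  1.81  0.23  0.97 -2.09]
200 [236, 236, 236, 238, 237, 236, 237, 238, 240, 239, 237, 185, 71, 57, 56, 58, 60, 57, 57, 56, 66, 148, 153, 153, 151, 150, 150, 150, 149, 145, 151, 149, 147, 147, 146, 148, 144, 79, 59, 60, 58, 60, 57, 60, 59, 61, 59, 57, 61, 58, 59, 57, 59, 59, 60, 60, 61, 58, 60, 58, 58, 58, 58, 57, 57]
220 [234, 234, 234, 233, 232, 232, 154, 156, 156, 156, 152, 155, 71, 56, 59, 58, 59, 59, 59, 58, 68, 149, 151, 152, 149, 146, 149, 149, 148, 146, 148, 150, 149, 147, 146, 146, 147, 84, 61, 58, 55, 57, 57, 58, 58, 58, 57, 59, 61, 58, 58, 58, 57, 56, 57, 59, 60, 61, 56, 60, 70, 69, 83, 93, 94]
240 [153, 149, 151, 151, 151, 153, 154, 153, 155, 156, 227, 233, 102, 60, 61, 62, 62, 60, 61, 59, 68, 148, 152, 151, 148, 149, 148, 149, 149, 146, 149, 150, 147, 146, 147, 147, 149, 86, 60, 61, 61, 60, 62, 61, 62, 61, 62, 58, 61, 61, 60, 60, 58, 60, 60, 59, 60, 59, 62, 67, 68, 67, 88, 92, 93]
260 [161, 161, 160, 157, 159, 161, 162, 156, 154, 151, 152, 153, 80, 60, 59, 61, 
[... 1003 characters left out ...]
9, 101, 101, 60, 57, 59, 59, 60, 59, 60, 57, 61, 61, 58, 59, 58, 61, 60, 58, 63, 63, 62, 88, 88, 88]
340 [235, 233, 233, 236, 239, 240, 239, 238, 237, 236, 236, 205, 97, 88, 101, 102, 100, 102, 101, 99, 100, 205, 236, 234, 232, 230, 231, 231, 232, 229, 231, 234, 233, 232, 231, 231, 234, 149, 95, 98, 96, 97, 100, 98, 98, 100, 99, 97, 99, 95, 98, 59, 58, 57, 58, 58, 57, 58, 58, 63, 62, 66, 87, 88, 88]
360 [236, 236, 236, 236, 236, 237, 237, 239, 239, 239, 236, 235, 144, 87, 98, 97, 99, 97, 95, 89, 87, 201, 236, 235, 232, 230, 230, 231, 231, 230, 230, 232, 232, 233, 233, 231, 234, 165, 100, 99, 97, 98, 98, 101, 99, 98, 99, 99, 99, 101, 99, 71, 56, 58, 59, 58, 61, 60, 58, 58, 59, 60, 60, 60, 57]
```

View pics/w3c.png

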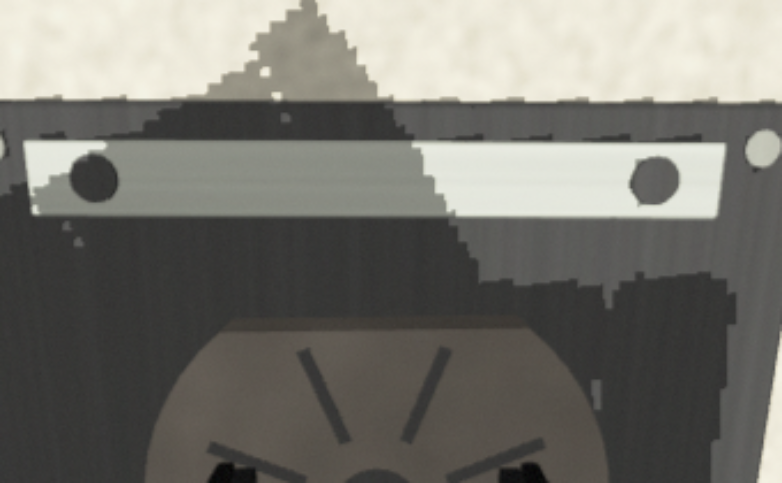

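Flat and bar are parallel: flat at crop rows 320–330, bar edge at row 217. I slide most of the gap along tool +x.

Emit:
{"op": "move_arm", "data": {"motion": [[0, 0, 0, 1, 0, 0, 0.3], [0, 0, 0, 3, 0, 0, 0.3], [0, 0, 0, 3, 0, 0, 0.3], [0, 0, 0, 3, 0, 0, 0.3], [0, 0, 0, 3, 0, 0, 0.3], [0, 0, 0, 3, 0, 0, 0.3], [0, 0, 0, 3, 0, 0, 0.3], [0, 0, 0, 2, 0, 0, 0.3], [0, 0, 0, 1, 0, 0, 0.3], [0, 0, 0, 0, 0, 0, 0.3]]}}

```text
time: 12.75
tcp_pos: [597.5, 79.7, 49.5]
ee_rot: [-3.135, 0.201, -0.003]
force: [-0.0, -0.3, 6.6]
grip_width: 0.651
grasp_force: 3.5
```

```bash
cat > w.py <<'E'
from h import *
import sys
s,R=st();f=shot('wrist',sys.argv[1])
im=cv2.cvtColor(f['image'],cv2.COLOR_BGR2LAB).astype(int);L=im[...,0]
for c in (240,260,280,300,320): print(c,L[120:200:1,c].tolist())
X=np.array([np.cos(np.radians(-7.4)),np.sin(np.radians(-7.4))])
c=-f["R"].T@f["t"];print("cam-tcp along x",(c-s["tcp_pos"])[:2]@X)
E
python3 w.py w4
```

```text
t 12.75 tcp [597.5  79.7  49.5] yaw -7.32 z [ 0.002  0.    -1.   ] F [-0.  -0.3  6.6] w 0.651 j [ 0.17  0.45 -0.47  1.76  0.24  0.98 -2.09]
240 [146, 146, 145, 142, 143, 141, 95, 55, 54, 57, 57, 57, 58, 55, 55, 57, 58, 57, 57, 60, 58, 57, 56, 53, 73, 99, 111, 132, 143, 144, 145, 145, 145, 143, 142, 142, 142, 143, 142, 141, 143, 143, 141, 141, 142, 144, 144, 143, 141, 141, 140, 138, 140, 140, 139, 143, 130, 83, 60, 65, 61, 61, 63, 65, 83, 89, 88, 87, 86, 89, 91, 91, 91, 91, 89, 91, 91, 92, 91, 91]
260 [146, 147, 147, 147, 148, 150, 96, 51, 52, 55, 54, 55, 59, 55, 58, 55, 55, 54, 55, 55, 57, 54, 55, 55, 73, 97, 109, 134, 144, 146, 146, 144, 145, 144, 143, 140, 140, 143, 143, 141, 142, 140, 139, 140, 142, 143, 145, 144, 141, 142, 138, 139, 140, 140, 141, 144, 133, 84, 65, 66, 65, 65, 67, 69, 92, 95, 95, 94, 95, 95, 94, 96, 92, 93, 92, 94, 92, 94, 93, 92]
280 [151, 154, 154, 154, 152, 152, 114, 61, 47, 50, 54, 54, 54, 55, 53, 56, 53, 54, 54, 55, 55, 51, 54, 52, 65, 93, 105, 135, 144, 145, 145, 144, 143, 142, 142, 141, 141, 140, 143, 143, 141, 141, 139, 140, 142, 144, 144, 142, 141, 141, 
[... 186 characters left out ...]
 58, 56, 57, 54, 55, 55, 57, 56, 54, 55, 55, 55, 63, 93, 105, 134, 142, 145, 144, 144, 143, 140, 142, 140, 140, 140, 140, 139, 144, 142, 141, 139, 140, 141, 143, 142, 142, 142, 140, 141, 140, 140, 140, 141, 135, 97, 68, 58, 61, 62, 61, 77, 87, 86, 88, 86, 87, 86, 88, 89, 85, 83, 86, 87, 84, 87, 88, 88]
320 [231, 230, 230, 231, 233, 180, 114, 63, 68, 82, 90, 94, 97, 97, 96, 95, 93, 95, 93, 96, 97, 94, 66, 53, 64, 95, 103, 133, 141, 144, 145, 145, 142, 141, 140, 139, 140, 140, 141, 141, 141, 140, 139, 138, 140, 140, 141, 142, 142, 140, 140, 139, 141, 140, 141, 141, 136, 97, 67, 60, 58, 58, 58, 77, 85, 83, 84, 84, 83, 82, 83, 83, 83, 85, 83, 85, 84, 85, 84, 86]
cam-tcp along x 77.18244393599409
```

Emit:
{"op": "move_arm", "data": {"motion": [[0, 0, 0, 0.7, 0, 0, 0.3], [0, 0, 0, 0.7, 0, 0, 0.3], [0, 0, 0, 0.7, 0, 0, 0.3], [0, 0, 0, 0.7, 0, 0, 0.3], [0, 0, 0, 0.7, 0, 0, 0.3], [0, 0, 0, 0.7, 0, 0, 0.3], [0, 0, 0, 0.5, 0, 0, 0.3], [0, 0, 0, 0.3, 0, 0, 0.3], [0, 0, 0, 0, 0, 0, 0.3], [0, 0, 0, 0, 0, 0, 0.3]]}}

```text
time: 14.05
tcp_pos: [602.0, 79.2, 49.5]
ee_rot: [-3.135, 0.2, -0.002]
force: [-0.4, 0.5, 8.9]
grip_width: 0.656
grasp_force: 4.4
```

```bash
python3 w.py w5
```

```text
t 14.05 tcp [602.   79.2  49.5] yaw -7.31 z [ 0.001  0.    -1.   ] F [-0.4  0.5  8.9] w 0.656 j [ 0.17  0.46 -0.47  1.75  0.24  0.99 -2.08]
240 [146, 147, 146, 146, 145, 146, 144, 147, 145, 142, 142, 140, 139, 139, 92, 45, 48, 54, 55, 55, 57, 54, 57, 56, 55, 55, 53, 54, 57, 55, 57, 57, 63, 93, 105, 120, 134, 140, 142, 141, 142, 142, 140, 139, 140, 139, 139, 141, 139, 139, 138, 138, 139, 140, 141, 141, 140, 139, 138, 137, 137, 138, 138, 140, 138, 108, 71, 66, 79, 87, 86, 87, 86, 88, 85, 85, 87, 87, 86, 88]
260 [150, 151, 149, 148, 146, 144, 143, 142, 142, 143, 142, 145, 145, 146, 96, 48, 46, 53, 58, 53, 55, 54, 55, 52, 54, 54, 55, 54, 55, 54, 55, 56, 55, 91, 102, 113, 133, 141, 142, 142, 143, 140, 139, 139, 138, 138, 138, 138, 141, 140, 138, 138, 137, 139, 142, 141, 140, 139, 138, 138, 137, 138, 137, 139, 137, 111, 76, 71, 88, 94, 91, 92, 93, 91, 93, 92, 91, 92, 91, 91]
280 [145, 143, 144, 143, 144, 145, 145, 146, 149, 151, 151, 149, 149, 149, 96, 49, 42, 50, 49, 51, 52, 54, 54, 53, 53, 54, 51, 54, 55, 52, 50, 52, 53, 92, 102, 109, 130, 141, 144, 142, 142, 138, 139, 138, 136, 138, 137
[... 229 characters left out ...]
07, 57, 40, 49, 53, 53, 54, 52, 54, 54, 54, 54, 54, 54, 54, 55, 51, 53, 51, 90, 102, 107, 131, 139, 141, 140, 141, 139, 138, 138, 139, 136, 137, 139, 138, 139, 137, 135, 136, 138, 140, 139, 139, 139, 139, 139, 138, 137, 138, 138, 140, 125, 80, 56, 80, 85, 85, 86, 83, 85, 87, 85, 87, 85, 84, 86]
320 [227, 230, 230, 232, 233, 231, 231, 230, 229, 227, 228, 228, 230, 176, 112, 54, 53, 75, 83, 83, 85, 84, 84, 85, 63, 54, 55, 55, 54, 52, 54, 53, 54, 80, 97, 103, 133, 139, 141, 142, 140, 139, 139, 137, 137, 135, 135, 137, 138, 138, 137, 135, 135, 138, 139, 139, 138, 137, 140, 138, 138, 137, 138, 138, 139, 128, 80, 58, 75, 82, 81, 82, 84, 82, 82, 82, 82, 81, 84, 80]
cam-tcp along x 77.31623239598574
```

```bash
cat > g.py <<'E'
from h import *
import sys
# gap between stone's flat (top edge z=32) and bar's face (top edge z=28) per column
f=dict(np.load(f"pics/{sys.argv[1]}.npz"));L=cv2.cvtColor(f['image'],cv2.COLOR_BGR2LAB)[...,0].astype(float)
a=np.radians(-7.4);X=np.array([np.cos(a),np.sin(a)]);Y=np.array([-X[1],X[0]])
sub=lambda v,i,t:i+(v[i]-t)/(v[i]-v[i+1])
PB,PS=[],[]
for c in range(215,345,5):
    v=L[:,c]; i=next(k for k in range(int(sys.argv[2]),230) if v[k]>=115>v[k+1] or v[k]>=150>v[k+1] and v[k+2]<115)
    b=sub(v,i,max(min(115,v[i]),v[i+1]+1)); lo=i+2+int(np.argmin(v[i+2:i+8])); j=next((k for k in range(lo,lo+9) if v[k]<76<=v[k+1]),None)
    if j is None: continue
    PB.append(ray(f,[c,b],28)[0,:2]); PS.append(ray(f,[c,sub(v,j,76)],32)[0,:2])
PB,PS=np.array(PB),np.array(PS)
fit=lambda P:np.polyfit(P@Y,P@X,1)
fb,fs=fit(PB),fit(PS); ym=(PS@Y).mean()
print("gap",(np.polyval(fb,ym)-np.polyval(fs,ym)).round(2),"angle mrad",(1e3*(fs[0]-fb[0])).round(1),"res",np.std(PS@X-np.polyval(fs,PS@Y)).round(2),"bar x",np.polyval(fb,ym).round(1),len(PS))
E
for t in "w3 120" "w4 165" "w5 175"; do python3 g.py $t; done
```

```text
gap 2.76 angle mrad -13.8 res 0.09 bar x 628.3 26
gap 0.59 angle mrad -3.6 res 0.16 bar x 628.2 26Traceback (most recent call last):
  File "g.py", line 15, in <module>
    fb,fs=fit(PB),fit(PS); ym=(PS@Y).mean()
          ~~~^^^^
  File "g.py", line 14, in <lambda>
    fit=lambda P:np.polyfit(P@Y,P@X,1)
                            ~^~
ValueError: matmul: Input operand 1 has a mismatch in its core dimension 0, with gufunc signature (n?,k),(k,m?)->(n?,m?) (size 2 is different from 0)
```

```bash
python3 - <<'E'
from h import *
f=dict(np.load("pics/w5.npz"));L=cv2.cvtColor(f['image'],cv2.COLOR_BGR2LAB)[...,0]
print(L[180:195,[240,280,320]].T.tolist())
E
sed -i 's/v\[i+2:i+8\]/v[i+1:i+5]/; s/lo=i+2+/lo=i+1+/' g.py
for t in "w4 165" "w5 165"; do python3 g.py $t; done
```

```text
[[137, 138, 138, 140, 138, 108, 71, 66, 79, 87, 86, 87, 86, 88, 85], [135, 138, 138, 138, 138, 114, 76, 64, 83, 88, 89, 88, 89, 89, 88], [138, 137, 138, 138, 139, 128, 80, 58, 75, 82, 81, 82, 84, 82, 82]]
gap 2.76 angle mrad -13.8 res 0.09 bar x 628.3 26
gap 0.59 angle mrad -3.6 res 0.16 bar x 628.2 26
```

Emit:
{"op": "move_arm", "data": {"motion": [[0, 0, 0, 0.7, 0, 0, 0.3], [0, 0, 0, 0.7, 0, 0, 0.3], [0, 0, 0, 0.7, 0, 0, 0.3], [0, 0, 0, 0.7, 0, 0, 0.3], [0, 0, 0, 0.7, 0, 0, 0.3], [0, 0, 0, 0.7, 0, 0, 0.3], [0, 0, 0, 0.5, 0, 0, 0.3], [0, 0, 0, 0.3, 0, 0, 0.3], [0, 0, 0, 0, 0, 0, 0.3], [0, 0, 0, 0, 0, 0, 0.3]]}}

```text
time: 15.35
tcp_pos: [606.9, 78.5, 49.5]
ee_rot: [-3.135, 0.2, -0.002]
force: [-2.1, -1.1, 9.0]
grip_width: 0.649
grasp_force: 4.4
```

```bash
python3 w.py w6 | tail -1; python3 g.py w6 165
```

```text
cam-tcp along x 77.31068627843685
gap 0.76 angle mrad 4.1 res 0.22 bar x 628.3 26
```

The gap reading is unchanged (0.6 to 0.76 mm, which I take as edge bias) although the fingers moved another 5 mm. The angle is about 0, so the stone is home. I lift off and go above the peg.

Emit:
{"op": "move_arm", "data": {"motion": [[0, 0, 0, 0, 0, -3, 0.3], [0, 0, 0, 0, 0, -15, 0.3], [0, 0, 0, 0, 0, -40, 0.3], [0, 0, 0, 0, 0, -25, 0.3], [0, 0, 0, -34, -20, 0, 0.3], [0, 0, 0, -34, -20, 0, -0.3], [0, 0, 0, -34, -20, 0, -0.3], [0, 0, 0, -34, -18, 0, -0.3], [0, 0, 0, 0, 0, 0, -0.3], [0, 0, 0, 0, 0, 0, -0.3]]}}

```text
time: 16.65
tcp_pos: [482.3, 172.4, 132.3]
ee_rot: [3.135, -0.201, 0.002]
force: [0.3, 0.1, -0.4]
grip_width: 0.354
grasp_force: 0.0
```

Emit:
{"op": "move_arm", "data": {"motion": [[0, 0, -9, 0, 0, 0, -0.3], [0, 0, -9, 0, 0, 0, -0.3], [0, 0, -9, 0, 0, 0, -0.3], [0, 0, -9, 0, 0, 0, -0.3], [0, 0, -9, 0, 0, 0, -0.3], [0, 0, 0, 0, 0, 0, -0.3], [0, 0, 0, 0, 0, 0, -0.3], [0, 0, 0, 0, 0, 0, -0.3], [0, 0, 0, 0, 0, 0, -0.3], [0, 0, 0, 0, 0, 0, -0.3]]}}

```text
time: 17.9
tcp_pos: [481.6, 172.9, 131.6]
ee_rot: [-2.974, -1.014, -0.0]
force: [0.8, 0.1, 1.2]
grip_width: 0.35
grasp_force: 0.0
```

Run:
```python
from h import *
st(); f=shot("top","t2"); g=shot("wrist","w7")
cv2.imwrite("pics/c2.png",np.hstack([cv2.resize(f["image"][165:275,195:325],(390,330)),cv2.resize(g["image"],(410,330))]))
```

```text
t 17.9 tcp [481.6 172.9 131.6] yaw 37.65 z [ 0.  0. -1.] F [0.8 0.1 1.2] w 0.35 j [ 0.18  0.2  -0.67  1.9   0.14  1.08 -1.46]
```

View pics/c2.png

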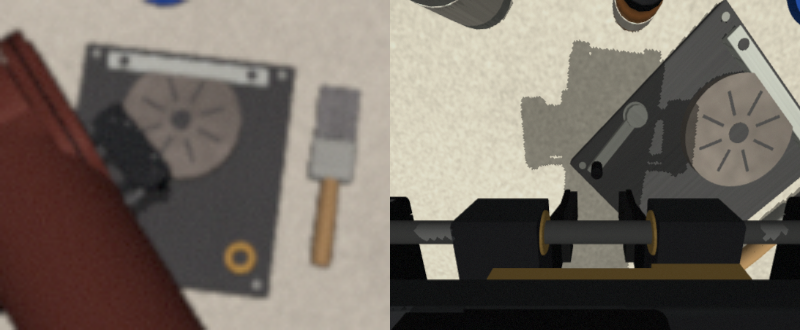

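Run:
```python
from h import *
s,R=st(); f=dict(np.load("pics/w7.npz"))
L=cv2.cvtColor(f['image'],cv2.COLOR_BGR2LAB)[...,0]
m=np.zeros_like(L);m[195:240,262:305]=(L[195:240,262:305]<30)
n,l,stt,c=cv2.connectedComponentsWithStats(m); print(stt[1:].tolist(),c[1:].round(1).tolist())
c0=-f["R"].T@f["t"]; print("cam",c0.round(0),"nadir",proj(f,[c0[0],c0[1],20]).round(0))
for p in ((482,174,53),(482,174,29)): print(p,proj(f,p).round(1))
```

```text
t 18.0 tcp [481.6 172.9 131.6] yaw 37.67 z [ 0. -0. -1.] F [-0.4  0.1 -1. ] w 0.346 j [ 0.18  0.2  -0.67  1.9   0.14  1.08 -1.46]
[[274, 206, 16, 22, 288]] [[282.0, 216.7]]
cam [543. 218. 277.] nadir [[284. 114.]]
(482, 174, 53) [[281.1 221.6]]
(482, 174, 29) [[281.3 212. ]]
```

The stone is flush at the bar and the peg blob in the wrist view is at (282,217), matching the predicted (482,174). I descend around it and make first contact.

Emit:
{"op": "move_arm", "data": {"motion": [[0, 0, 0, -1, 0, 35, -0.3], [0, 0, 0, 0, 0, 25, -0.3], [0, 0, 0, 0, 0, 10, -0.3], [0, 0, 0, 0, 0, 5, -0.3], [0, 0, 0, 0, 0, 0, -0.3], [0, 0, 0, 0, 0, 0, -0.3], [0, 0, 0, 0, 3, 0, -0.3], [0, 0, 0, 0, 3, 0, -0.3], [0, 0, 0, 0, 2, 0, -0.3], [0, 0, 0, 0, 0, 0, -0.3]]}}

```text
time: 19.25
tcp_pos: [485.8, 165.8, 56.6]
ee_rot: [-2.973, -1.014, 0.0]
force: [-0.2, 0.4, -0.8]
grip_width: 0.348
grasp_force: 0.0
```

Emit:
{"op": "move_arm", "data": {"motion": [[0, 0, 0, -3, 4.5, 0, -0.3], [0, 0, 0, -3, 4.5, 0, -0.3], [0, 0, 0, -1.6, 4, 0, -0.3], [0, 0, 0, -1.6, 4, 0, -0.3], [0, 0, 0, -1.6, 4, 0, -0.3], [0, 0, 0, -0.8, 4.3, 0, -0.3], [0, 0, 0, -0.8, 4.3, 0, -0.3], [0, 0, 0, -0.8, 4.3, 0, -0.3], [0, 0, 0, -0.2, 5.5, 0, -0.3], [0, 0, 0, 0, 0, 0, -0.3]]}}

```text
time: 20.5
tcp_pos: [499.7, 125.9, 56.6]
ee_rot: [2.974, 1.013, 0.001]
force: [-0.2, 0.3, 0.8]
grip_width: 0.351
grasp_force: 0.0
```

Run:
```python
from h import *
s,R=st(); f=shot("wrist","w8")
piv=np.array([547.2,174.4]);d=s["tcp_pos"][:2]-piv
print("tool uv of tcp rel pivot",(R[:2,:2].T@d).round(1))
cv2.imwrite("pics/c8.png",f["image"])
```

```text
t 20.5 tcp [499.7 125.9  56.6] yaw 37.62 z [ 0. -0. -1.] F [-0.2  0.3  0.8] w 0.351 j [ 0.22  0.3  -0.62  1.96  0.22  0.94 -1.43]
tool uv of tcp rel pivot [-67.2   9.4]
```

View pics/c8.png

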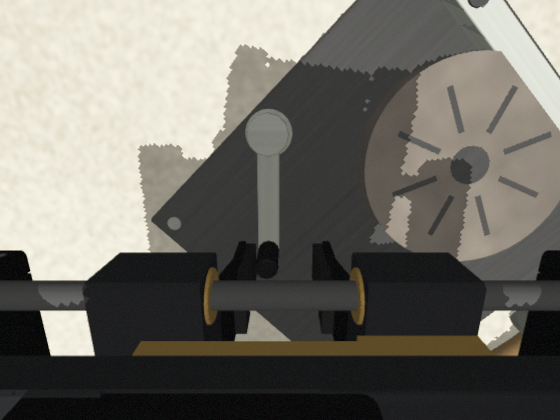

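The peg (267,260) rests on the trailing finger and the arm is about half way. I continue.

Emit:
{"op": "move_arm", "data": {"motion": [[0, 0, 0, 0.7, 3.7, 0, -0.3], [0, 0, 0, 0.7, 3.7, 0, -0.3], [0, 0, 0, 1, 4.2, 0, -0.3], [0, 0, 0, 1, 4.2, 0, -0.3], [0, 0, 0, 1, 4.2, 0, -0.3], [0, 0, 0, 1.8, 4, 0, -0.3], [0, 0, 0, 1.8, 4, 0, -0.3], [0, 0, 0, 1.8, 4, 0, -0.3], [0, 0, 0, 1.9, 2.7, 0, -0.3], [0, 0, 0, 0, 0, 0, -0.3]]}}

```text
time: 21.8
tcp_pos: [530.0, 106.1, 56.6]
ee_rot: [2.973, 1.014, 0.001]
force: [0.1, 0.8, 0.8]
grip_width: 0.347
grasp_force: 0.0
```

Emit:
{"op": "move_arm", "data": {"motion": [[0, 0, 0, 1.9, 2.7, 0, -0.3], [0, 0, 0, 1.9, 2.7, 0, -0.3], [0, 0, 0, 1.9, 2.6, 0, -0.3], [0, 0, 0, 1, 1.2, 0, -0.3], [0, 0, 0, 1, 1.2, 0, -0.3], [0, 0, 0, 0, 0, 0, -0.3], [0, 0, 0, 0, 0, 0, -0.3], [0, 0, 0, 0, 0, 0, -0.3], [0, 0, 0, 0, 0, 0, -0.3], [0, 0, 0, 0, 0, 0, -0.3]]}}

```text
time: 23.05
tcp_pos: [542.1, 102.6, 56.6]
ee_rot: [2.973, 1.014, 0.0]
force: [-0.7, 0.7, -0.9]
grip_width: 0.348
grasp_force: 0.1
```

Run:
```python
from h import *
s,R=st(); f=shot("wrist","w9")
piv=np.array([547.2,174.4]);d=s["tcp_pos"][:2]-piv
print("tool uv of tcp rel pivot",(R[:2,:2].T@d).round(1))
```

```text
t 23.05 tcp [542.1 102.6  56.6] yaw 37.67 z [ 0. -0. -1.] F [-0.7  0.7 -0.9] w 0.348 j [ 0.23  0.37 -0.59  1.88  0.25  0.97 -1.38]
tool uv of tcp rel pivot [-47.9  53.7]
```

Emit:
{"op": "move_arm", "data": {"motion": [[0, 0, 0, 0.5, 0.5, 0, -0.3], [0, 0, 0, 0.5, 0.5, 0, -0.3], [0, 0, 0, 0.5, 0.5, 0, -0.3], [0, 0, 0, 0.5, 0.5, 0, -0.3], [0, 0, 0, 0, 0, 0, -0.3], [0, 0, 0, 0, 0, 0, -0.3], [0, 0, 0, 0, 0, 0, -0.3], [0, 0, 0, 0, 0, 0, -0.3], [0, 0, 0, 0, 0, 0, -0.3], [0, 0, 0, 0, 0, 0, -0.3]]}}

```text
time: 24.35
tcp_pos: [544.9, 102.4, 56.6]
ee_rot: [-2.973, -1.014, -0.0]
force: [0.2, -0.1, 0.7]
grip_width: 0.352
grasp_force: 0.5
```

Run:
```python
from h import *
s,R=st(); f=shot("wrist","w10"); print(s["moment"],s["grasp_force"])
piv=np.array([547.2,174.4]);d=s["tcp_pos"][:2]-piv
print("tool uv of tcp rel pivot",(R[:2,:2].T@d).round(1))
cv2.imwrite("pics/c10.png",f["image"])
```

```text
t 24.35 tcp [544.9 102.4  56.6] yaw 37.67 z [ 0.  0. -1.] F [ 0.2 -0.1  0.7] w 0.352 j [ 0.23  0.37 -0.59  1.87  0.25  0.97 -1.38]
[0.17408913 0.11097681 0.05524011] 0.544495303183794
tool uv of tcp rel pivot [-45.8  55.6]
```

View pics/c10.png

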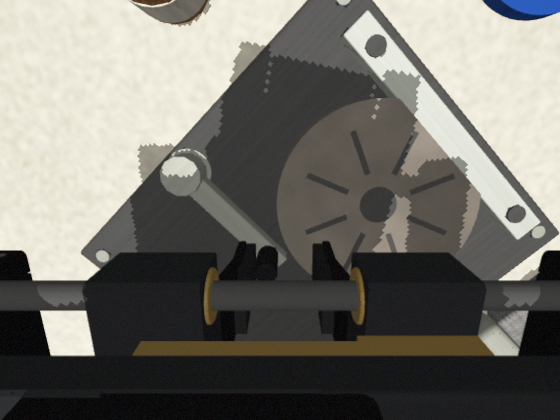

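The latch arm now lies nearly parallel to the bar, with the peg at (267,263). I press a little further to feel the stop.

Emit:
{"op": "move_arm", "data": {"motion": [[0, 0, 0, 0.5, 0.5, 0, -0.3], [0, 0, 0, 0.5, 0.5, 0, -0.3], [0, 0, 0, 0.5, 0.5, 0, -0.3], [0, 0, 0, 0, 0, 0, -0.3], [0, 0, 0, 0, 0, 0, -0.3], [0, 0, 0, 0, 0, 0, -0.3], [0, 0, 0, 0, 0, 0, -0.3], [0, 0, 0, 0, 0, 0, -0.3], [0, 0, 0, 0, 0, 0, -0.3], [0, 0, 0, 0, 0, 0, -0.3]]}}

```text
time: 25.65
tcp_pos: [546.3, 102.7, 56.4]
ee_rot: [-2.972, -1.015, 0.001]
force: [-3.6, 4.4, -0.5]
grip_width: 0.347
grasp_force: 2.6
```

Stop felt (5.7 N). I centre the fingers on the peg, lift, retreat and check.

Emit:
{"op": "move_arm", "data": {"motion": [[0, 0, 0, -1, -3, 0, -0.3], [0, 0, 0, -2, -3, 0, -0.3], [0, 0, 0, 0, -2, 0, -0.3], [0, 0, 0, 0, 0, 0, -0.3], [0, 0, 0, 0, 0, -20, -0.3], [0, 0, 0, 0, 0, -40, -0.3], [0, 0, 0, 0, 0, -40, -0.3], [0, 0, 0, 0, 0, -40, -0.3], [0, 0, 0, 0, 0, -40, -0.3], [0, 0, 0, 0, 0, 0, -0.3]]}}

```text
time: 26.9
tcp_pos: [541.4, 107.3, 241.4]
ee_rot: [2.972, 1.014, 0.011]
force: [-0.0, -0.1, -0.6]
grip_width: 0.348
grasp_force: 0.0
```

Emit:
{"op": "move_arm", "data": {"motion": [[0, 0, 0, -30, 30, -5, -0.3], [0, 0, 0, -30, 30, -5, -0.3], [0, 0, 0, -30, 30, -5, -0.3], [0, 0, 0, -30, 30, -5, -0.3], [0, 0, 0, -30, 30, -5, -0.3], [0, 0, 0, -20, 30, 0, -0.3], [0, 0, 0, -20, 30, 0, -0.3], [0, 0, 0, 0, 30, 0, -0.3], [0, 0, 0, 0, 0, 0, -0.3], [0, 0, 0, 0, 0, 0, -0.3]]}}

```text
time: 28.15
tcp_pos: [535.8, -198.6, 261.4]
ee_rot: [-2.972, -1.015, 0.0]
force: [0.3, 0.7, 0.4]
grip_width: 0.354
grasp_force: 0.0
```

Run:
```python
from h import *
from m import run
st(); f=shot("top","t3"); g=shot("side","s3")
cv2.imwrite("pics/c3.png",np.hstack([cv2.resize(f["image"][165:275,195:325],(390,330),interpolation=cv2.INTER_CUBIC),cv2.resize(g["image"][190:310,170:340],(410,330))]))
for n in ("t2","t3"):
    try: run(dict(np.load(f"pics/{n}.npz")),seed=(259,206))
    except Exception as e: print(n,"fail",e)
```

```text
t 28.15 tcp [ 535.8 -198.6  261.4] yaw 37.73 z [-0.001  0.001 -1.   ] F [0.3 0.7 0.4] w 0.354 j [ 0.63  0.19 -0.4   1.61  0.08  1.36 -0.7 ]
bar c [649.8  75.5] size [152.2  20.5] carrier yaw -7.41
stone [600.3  81.6] r 55.9 off 14.8 dir 62.0 turn 69.4 O [567.5  86.2] in carrier [33.1 -0.3]
bar c [638.3  16.8] size [1706.2 1208. ] carrier yaw -0.64
stone [600.6  80.3] r 50.9 off 3.9 dir -93.9 turn -93.2 O [555.3  17.7] in carrier [44.6 63. ]
```

View pics/c3.png

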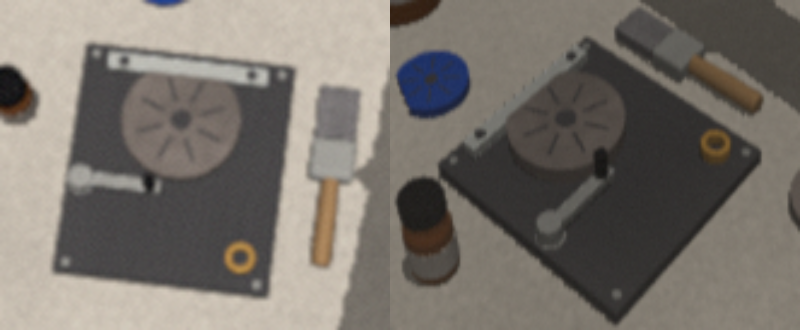

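Run:
```python
from h import *
f=dict(np.load("pics/t3.npz"));L=cv2.cvtColor(f['image'],cv2.COLOR_BGR2LAB)[...,0]
m=np.zeros_like(L);m[217:236,235:256]=L[217:236,235:256]<45
n,l,s,c=cv2.connectedComponentsWithStats(m);k=1+np.argmax(s[1:,4])
p=ray(f,c[k],43)[0,:2];v=p-np.array([547.2,174.4]);a=np.radians(-7.41)
X=np.array([np.cos(a),np.sin(a)]);Y=np.array([-X[1],X[0]])
print(c[k],p,"latch",np.arctan2(-(v@Y),-(v@X)),np.linalg.norm(v))
g=cv2.resize(f["image"],None,fx=4,fy=4,interpolation=cv2.INTER_CUBIC)
lab=cv2.cvtColor(g,cv2.COLOR_BGR2LAB)[...,0].astype(int)
mm=cv2.morphologyEx(((lab>82)&(lab<125)).astype(np.uint8),cv2.MORPH_OPEN,np.ones((15,15)))
mm[:,:4*225]=0;mm[:,4*290:]=0;mm[:4*180]=0;mm[4*222:]=0
P=ray(f,(biggest(mm,(4*260,4*210))-1.5)/4,32)[:,:2]
o=P.mean(0);O=np.array([567.7,86.1])
q=np.c_[(P-O)@X,(P-O)@Y];print("stone x",q[:,0].min(),q[:,0].max(),"y",q[:,1].min(),q[:,1].max())
```

```text
[244.375 225.   ] [539.61819932 109.33361797] latch 1.5841242660520247 65.50662387425047
stone x -1.5409167718006875 73.0208059001662 y -57.69041664951839 56.03043217608354
```

```bash
python3 -c "
from rig import arm
print(arm.job_done())"
```

```text
the job is handed in; nothing more can be done
None
```

The stone's flat is flush against the bar near its middle, the latch measures about 1.58 rad (closed), and the job is handed in after about 28 s; the judge returned no verdict.

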